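Fill the well palette by sliding paint tablets

TASK

Slide the three loose paint tablets across the board into the three empty wells of the tile row, one in each, so that every tablet lies flat on the bottom of its well. The tablets are brittle: push them along gently, without pinching or pressing on them and without lifting them off the board. Leave the tablet that is already in its well there, and do not disturb the small jar and pot on the board or the bottle and mug beside it.

Things in the scene. Friction and masses are not known exactly. Their poses are not given: they have to be found in the camera images.
- board: fixed plywood board, 280 mm along its x, 360 mm along its y, 20 mm thick; origin at the centre of its underside on the table; top at z = 20 mm; its x points away from the robot, within 15 degrees. Lip 8 mm high along the far edge only, inner face at board x = 132 mm. Four tiles are let in flush in a row along board y: well centres at board x = 90, y = -90, -30, 30, 90 mm
- well_a (a point): centre of the mouth of an empty well, level with the top of tile and board (z = 20 mm), z up: round blind well 40 mm in diameter, 10 mm deep, in a fixed white tile 60 mm square, flush with the board; neighbouring well centres are 60 mm apart. Wells a, b, c, d stand in any order along the row
- well_b (a point): centre of the mouth of an empty well, level with the top of tile and board (z = 20 mm), z up: round blind well 40 mm in diameter, 10 mm deep, in a fixed white tile 60 mm square, flush with the board; neighbouring well centres are 60 mm apart. Wells a, b, c, d stand in any order along the row
- well_c (a point): centre of the mouth of an empty well, level with the top of tile and board (z = 20 mm), z up: round blind well 40 mm in diameter, 10 mm deep, in a fixed white tile 60 mm square, flush with the board; neighbouring well centres are 60 mm apart. Wells a, b, c, d stand in any order along the row
- well_d (a point): the same point of the one well, of the same size, that already holds a tablet (tablet_in)
- tablet_1: loose brown round paint tablet, 30 mm in diameter, 14 mm thick, 20 to 42 g, lying flat on the board's near side, 25 mm or more from the next; origin at the centre of its underside, z along its axis. It slides (does not roll) under a light push and stops with it; pushed over a well it drops in and stands 4 mm proud
- tablet_1_mid (a point): middle of tablet_1, 7 mm above its underside
- tablet_2: loose brown round paint tablet, 30 mm in diameter, 14 mm thick, 20 to 42 g, lying flat on the board's near side, 25 mm or more from the next; origin at the centre of its underside, z along its axis. It slides (does not roll) under a light push and stops with it; pushed over a well it drops in and stands 4 mm proud
- tablet_2_mid (a point): middle of tablet_2, 7 mm above its underside
- tablet_3: loose brown round paint tablet, 30 mm in diameter, 14 mm thick, 20 to 42 g, lying flat on the board's near side, 25 mm or more from the next; origin at the centre of its underside, z along its axis. It slides (does not roll) under a light push and stops with it; pushed over a well it drops in and stands 4 mm proud
- tablet_3_mid (a point): middle of tablet_3, 7 mm above its underside
- tablet_in: tablet of the same size and look that already lies in a well, 4 mm proud; leave it there. Origin at the centre of its underside
- tablet_in_mid (a point): middle of tablet_in, 7 mm above its underside
- jar: bystander: small loose white paint jar with a black cap, 38 mm in diameter, 45 mm high, standing on the board between the tablets and the wells; origin at the centre of its underside. Leave alone
- pot: bystander: small loose blue paint pot with a white cap, 38 mm in diameter, 40 mm high, standing on the board between the tablets and the wells (the gap between jar and pot can be too narrow for a tablet); origin at the centre of its underside. Leave alone
- bottle: bystander: yellow paint bottle, 68 mm in diameter, 160 mm high, on the table to the left of the board; origin at the centre of its underside. Leave alone
- mug: bystander: blue mug, 76 mm in diameter, 90 mm high with a handle (reaching about 75 mm from the axis), on the table to the right of the board; origin at the centre of its underside. Leave alone
Mind the look-alikes: they are no part of the job. Leave any green look-alike of the tablet_2 alone.

How it is judged:
By the outcome, as a careful person would: the job done as asked, in the order asked, and still so for the second after the job is handed in, with the robot touching nothing.
It also fails if it takes over 64 s, if anything falls off the work surface, if the arm or the gripper's body presses on something with over 40 N, if the wrist force passes 120 N, or if a joint passes its speed limit or range.

ROBOT

A 6-joint arm with a two-finger parallel gripper is mounted at the origin on the work surface. World frame = base frame: x ahead of the robot, y to its left, z up, the work surface at z = 0. Lengths are in m, angles in rad, forces in N, time in s.
With the tool pointing down it reaches from about 0.325 to 0.9 m from the base axis. Payload 3.5 kg.
Tool frame: the origin (TCP) lies on the centre line of the jaws, within the pads' length; the fingertips stand 25 mm ahead of it and the grasp point (between the pads) lies 6 mm ahead of it; z points along the fingers, x is the direction in which the jaws open and shut, and the axes are right-handed (so a half turn about z gives the same grasp; the last joint's range is limited). The gripper opens to 85 mm and grips with 20 to 120 N. Pads are 22 mm wide; open, the fingers measure 114 mm over their backs; the gripper's body (76 mm by 85 mm) begins 54 mm behind the grasp point. The pads swing forward as they close: fully open they stand 13 mm farther back than shut.
Start: joints at [-0.103, 0.276, -0.026, 1.268, 0, 1.467], TCP at [0.625, -0, 0.227] pointing down, gripper open.
Joint ranges: [-3.12, 3.12], [-0.85, 1.88], [-1.08, 1.24], [-1.95, 2.15], [-1.57, 1.53], [-3.14, 3.14]. Speed limits (rad/s): [2.57, 2.57, 3.14, 3.14, 3.14, 3.14].

INTERFACE

Orientations are given as a 3x3 rotation matrix whose columns are the frame's x, y, z axes.
In Python, from station import * gives the robot as it stands.
- The arm moves only by the shell command python3 -m handwheel 'ROWS'. ROWS is JSON, a list of rows, each a list of 3 entries, a list of its own where there are three numbers: the turn, a rotation vector about the tool's x, y, z in rad, then the shift along the tool's x, y, z in cm, then the opening in per cent of the stroke, from 0 (shut) to 100 (fully open). In form: [[[rx, ry, rz], [dx, dy, dz], grip], ...]. A call has 1 to 10 rows; each row shifts and turns the commanded pose from where the row before left it, along the tool's axes as they then stand; what a row does not reach is not made up. A row lasts 1/10 s, in which the tool goes at most 50 mm and 8.59 degrees, less where a joint would pass 70% of its speed; a pose out of reach is approached as far as the arm can. A call with a gripper value outside its range is refused whole. The fingers move at their own pace and stop on an object; the grip force is fixed at half the most. Time passes only in rows, so rows that do not move let the fingers close. It gives the time, the measured TCP pose, the force and the opening at its end, in the units of the state.
- observe(): the state, without advancing time (a new reading comes with each control period).
- read_camera(name): name is "scene" or "side" or "wrist"; returns (picture, depth): 384x512x3 uint8, blue, green, red; 384x512 float32, m along the optical axis (not along the pixel's ray), 0 where there is no reading.
- camera_params(name): a dict with "vfov" (degrees; the focal length in pixels is half the picture's height over the tangent of half this angle, whatever the lens; pixels are square), "cx", "cy" (the principal point, pixels), "dist" ([k1, k2, p1, p2, k3] as OpenCV has them; the pictures are not rectified), "R" (3x3) and "t" (3): a world point X has camera coordinates R X + t. Camera axes: x right, y down, z forward; pixel columns grow to the right and rows downward; lengths in m; the calibration is good to about 2 mm. A picture is of the moment at which its call begins: read the wrist's pose just before it. camera_params takes no time and is no camera call; for the wrist camera it gives the pose at the moment of the call.
- job_done(): hands the job in, once; it reports no verdict.
Trained networks look in the newest picture that a camera, given by its name, has taken for a name from the list of things; names that differ only in an ending like _2 or _b are one class to them, and where a whole thing is asked for, a point or a joint stands for the part that bears it (a point fixed in the world has none). Each returns a list of dicts, best first, with "score" (0 to 1); they miss things now and then, are a little off and sometimes report something else, mostly with a low value. They report only what shows in the picture. A call takes as long as a camera call. They do not tell look-alikes from the thing itself.
- look_for(query, camera): "xyz" ([x, y, z] in m, in world coordinates, good to about 4 mm: the middle of the surface that is visible of it).
- outline_of(query, camera): "region" (384x512 bool, what is visible of it).
The state is a dict: "time_s": time; "joint_positions": joint angles; "joint_velocities": joint speeds; "joint_torque": joint torques, N m; "position": TCP position; "eef_rot": TCP orientation; "contact_force": force on the tool from outside, world axes, zero at the start; "moment": the same for the moment, N m; "opening": opening from 0.0 (shut) to 1.0 (fully open).
Only numpy, scipy, OpenCV 4.12 (cv2) and the standard library are available. Lean on these libraries where they do the work, as an engineer would, in place of code of your own. Each camera call takes 0.05 s, during which the arm holds its last target. There are 200 camera calls.

## Working session

There is one attempt and no reset: what is moved stays moved. The work goes in short steps, Python scripts to look and compute and a shell command to move; the robot and the scene stay as the last step left them, time stands still between calls to the robot, and variables do not carry over. Pictures are saved under pics/ and viewed, about 8 in all and at most 12, crops included, and the job is handed in when it is done.

```bash
mkdir -p pics; cat > h.py <<'E'
from station import *
import numpy as np, cv2
def K(n):
    p=camera_params(n); f=192/np.tan(np.radians(p['vfov'])/2)
    return p,np.array([[f,0,p['cx']],[0,f,p['cy']],[0,0,1.]]),np.array(p['dist'],float),np.array(p['R']),np.array(p['t'])
def proj(n,X):
    p,k,d,R,t=K(n)
    return cv2.projectPoints(np.array(X,float).reshape(-1,3),cv2.Rodrigues(R)[0],t,k,d)[0].reshape(-1,2)
def onz(n,uv,z):
    p,k,d,R,t=K(n)
    q=cv2.undistortPoints(np.array(uv,float).reshape(-1,1,2),k,d).reshape(-1,2)
    r=np.c_[q,np.ones(len(q))]@R; c=-R.T@t
    return c+r*((z-c[2])/r[:,2])[:,None]
E
python3 - <<'E'
from h import *
s=observe();print(s['position'],np.round(s['eef_rot'],3).tolist(),s['contact_force'],s['time_s'])
a,_=read_camera('scene');cv2.imwrite('pics/scene.png',a)
for q in ['tablet_1','tablet_in','well_a','jar','pot','bottle','mug','board']:
    for r in look_for(q,'scene'): print(q,np.round(r['xyz'],3),round(r['score'],2),np.round(proj('scene',r['xyz'])[0]))
b,_=read_camera('wrist');cv2.imwrite('pics/w.png',b)
c,_=read_camera('side');cv2.imwrite('pics/side.png',c)
p=camera_params('scene');print(-np.array(p['R']).T@p['t'])
E
```

```text
[6.24233309e-01 7.53702639e-05 2.25881554e-01] [[1.0, 0.0, -0.002], [0.0, -1.0, 0.0], [-0.002, -0.0, -1.0]] [ 1.09748919  0.00648624 -0.52450489] 0.0
tablet_1 [ 0.573 -0.071  0.06 ] 0.21 [229. 205.]
tablet_in [0.658 0.001 0.023] 0.4 [266. 223.]
well_a [ 0.627 -0.113  0.018] 0.93 [226. 233.]
well_a [0.664 0.061 0.019] 0.92 [284. 216.]
well_a [ 0.638 -0.057  0.016] 0.8 [245. 228.]
well_a [0.655 0.001 0.019] 0.53 [265. 223.]
jar [ 0.63  -0.118  0.016] 0.74 [225. 236.]
jar [ 0.57  -0.069  0.062] 0.48 [229. 204.]
jar [0.49  0.023 0.033] 0.22 [243. 178.]
pot [0.593 0.058 0.059] 0.66 [271. 191.]
bottle [0.462 0.45  0.089] 0.66 [349. 110.]
mug [0.657 0.001 0.016] 0.69 [266. 224.]
mug [ 0.537 -0.448  0.053] 0.65 [ 94. 259.]
board [ 0.567 -0.03   0.021] 0.61 [241. 205.]
[ 1.14026831 -0.346301    0.97890037]
```

View pics/scene.png

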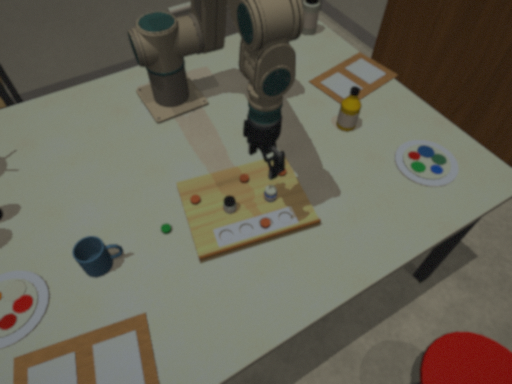

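View pics/w.png

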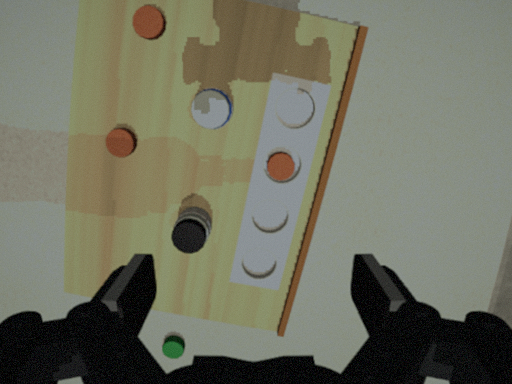

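The wrist picture shows brown tablets at (149,22) and (121,142), with the third hidden behind the left finger. The filled well is at (281,167). Empty wells are at (296,107), (270,218) and (259,262). The jar is at (190,232) and the pot at (212,108). The green look-alike at (174,347) is off the board and stays there.

```bash
python3 - <<'E'
from h import *
def blobs(n,z):
    a=cv2.imread(f'pics/{ {"wrist":"w"}.get(n,n)}.png'); h=cv2.cvtColor(a,cv2.COLOR_BGR2HSV)
    m=((h[...,0]<14)&(h[...,1]>120)&(h[...,2]>70)).astype(np.uint8)
    N,_,st,c=cv2.connectedComponentsWithStats(m)
    for i in range(1,N):
        if 25<st[i,4]<2000: print(n,np.round(c[i]),st[i].tolist(),np.round(onz(n,c[i],z)[0],4))
blobs('wrist',.034);blobs('scene',.032)
for q in ['tablet_1','tablet_in','well_a','jar','pot']:
    for r in look_for(q,'wrist'): print(q,np.round(r['xyz'],3),round(r['score'],2),np.round(proj('wrist',r['xyz'])[0]))
a=cv2.imread('pics/w.png');h=cv2.cvtColor(a,cv2.COLOR_BGR2HSV)
print(h[150,262],h[240,290],h[80,320],h[200,240],h[278,250],h[300,400])
# board strips: corners seen
print(np.round(onz('wrist',[[275,73],[330,85],[279,289],[231,281],[82,0],[66,291]],.02),4))
p=camera_params('wrist');print(p['vfov'],p['cx'],p['cy'],p['dist'],-np.array(p['R']).T@p['t'])
E
```

```text
wrist [148.  21.] [133, 5, 31, 34, 788] [0.526  0.1392 0.034 ]
wrist [119. 142.] [106, 128, 28, 29, 628] [0.4883 0.0256 0.034 ]
wrist [280. 166.] [268, 153, 26, 27, 562] [0.6521 0.0008 0.034 ]
scene [414. 155.] [409, 152, 11, 8, 66] [0.6933 0.5421 0.032 ]
scene [244. 178.] [240, 174, 9, 8, 58] [0.49   0.0266 0.032 ]
scene [195. 199.] [191, 195, 9, 9, 63] [ 0.4844 -0.1379  0.032 ]
scene [265. 222.] [261, 219, 9, 8, 60] [ 0.6608 -0.0045  0.032 ]
scene [ 22. 304.] [13, 295, 20, 18, 258] [ 0.5498 -0.6321  0.032 ]
scene [  7. 321.] [0, 314, 16, 15, 185] [ 0.5756 -0.6703  0.032 ]
tablet_1 [ 0.52  -0.244  0.016] 0.97 [174. 346.]
tablet_1 [0.528 0.14  0.033] 0.95 [150.  21.]
tablet_1 [0.49  0.026 0.032] 0.8 [122. 141.]
tablet_in [0.654 0.004 0.022] 0.6 [282. 161.]
well_a [ 0.657 -0.     0.019] 0.91 [284. 164.]
well_a [ 0.633 -0.121  0.024] 0.82 [261. 267.]
well_a [0.668 0.06  0.019] 0.8 [296. 106.]
well_a [ 0.649 -0.062  0.015] 0.8 [275. 216.]
jar [ 0.562 -0.051  0.062] 0.75 [190. 223.]
pot [0.59  0.059 0.06 ] 0.91 [215. 109.]
[102  17 151] [ 97  15 149] [ 19 106 120] [ 34  77 140] [ 90  10 148] [60 18 57]
[[ 0.6461  0.0922  0.02  ]
 [ 0.7017  0.081   0.02  ]
 [ 0.6554 -0.153   0.02  ]
 [ 0.5979 -0.1419  0.02  ]
 [ 0.4573  0.1645  0.02  ]
 [ 0.3913 -0.1596  0.02  ]]
59.02277010795628 253.07043530134058 194.75907733226023 [-0.08824362  0.          0.          0.          0.        ] [0.62415773 0.07409169 0.37401976]
```

```bash
python3 -c "
import cv2
a=cv2.imread('pics/scene.png')[140:270,160:340];cv2.imwrite('pics/sc.png',cv2.resize(a,None,fx=4,fy=4,interpolation=3))"
```

```text
(no output)
```

View pics/sc.png

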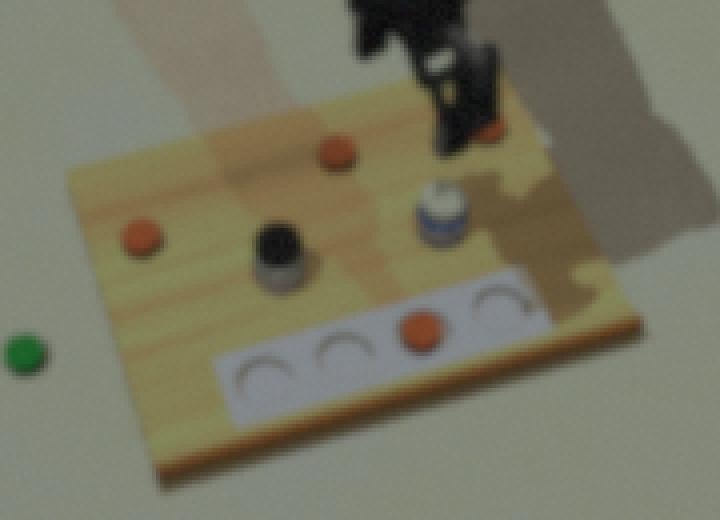

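The enlarged crop shows three brown tablets on the board, at scene pixels (244,178), (195,199) and (≈282,172). The green one at (166,229) is off the board and is not part of the job. I'll push with a narrow two-finger fork. First I turn the tool so its +y points along the first push, then partly close and check the tip height.

```bash
python3 -m handwheel '[[[0,0,-0.142],[0,0,0],19],[[0,0,-0.142],[0,0,0],19],[[0,0,-0.142],[0,0,0],19],[[0,0,-0.142],[0,0,0],19],[[0,0,-0.142],[0,0,0],19],[[0,0,-0.142],[0,0,0],19],[[0,0,-0.142],[0,0,0],19],[[0,0,-0.142],[0,0,0],19],[[0,0,-0.142],[0,0,0],19],[[0,0,-0.142],[0,0,0],19]]'; python3 -m handwheel '[[[0,0,-0.142],[0,0,0],19],[[0,0,-0.145],[0,0,0],19],[[0,0,0],[0,0,0],19],[[0,0,0],[0,0,0],19]]'
python3 - <<'E'
from h import *
s=observe();P=np.array(s['position']);R=np.array(s['eef_rot']);print(P,np.round(R,3).tolist(),np.round(s['joint_positions'],2),s['opening'],s['time_s'])
a,d=read_camera('wrist');cv2.imwrite('pics/w2.png',a)
h=cv2.cvtColor(a,cv2.COLOR_BGR2HSV)
m=((h[...,0]<14)&(h[...,1]>120)&(h[...,2]>70)).astype(np.uint8)
N,_,st,c=cv2.connectedComponentsWithStats(m)
for i in range(1,N):
    if st[i,4]>100: print(np.round(c[i]),st[i].tolist(),np.round(onz('wrist',c[i],.034)[0],4))
for q in ['jar','pot']:
    for r in look_for(q,'wrist'): print(q,np.round(r['xyz'],3),round(r['score'],2),np.round(proj('wrist',r['xyz'])[0]))
# finger points in tool frame from depth
p,k,di,Rc,t=K('wrist')
v,u=np.nonzero((d>0.02)&(d<0.24))
q=cv2.undistortPoints(np.c_[u,v].astype(float).reshape(-1,1,2),k,di).reshape(-1,2)
X=np.c_[q,np.ones(len(q))]*d[v,u][:,None]; W=(X-t)@Rc; T=(W-P)@R*1000
f=T[np.abs(T[:,0])<70]
for lo in range(-60,40,5):
    g=f[(f[:,2]>=lo)&(f[:,2]<lo+5)]
    if len(g): print(lo,len(g),np.round(np.percentile(g,[1,99],axis=0)).tolist(), 'inner', np.round([g[g[:,0]<0,0].max(initial=-99),g[g[:,0]>0,0].min(initial=99)],1))
E
```

```text
time_s: 1.8
position: [0.625, -0.0, 0.227]
eef_rot: [[0.144, 0.99, -0.0], [0.99, -0.144, 0.0], [-0.0, -0.0, -1.0]]
contact_force: [1.0, 0.4, 0.4]
opening: 0.189
time_s: 2.2
position: [0.625, 0.0, 0.227]
eef_rot: [[-0.133, 0.991, 0.0], [0.991, 0.133, 0.0], [0.0, 0.0, -1.0]]
contact_force: [0.3, 0.5, 0.7]
opening: 0.188
[6.25000227e-01 2.54167306e-06 2.27028133e-01] [[-0.133, 0.991, 0.0], [0.991, 0.133, 0.0], [0.0, 0.0, -1.0]] [-0.1   0.28 -0.03  1.27  0.   -0.24] 0.1883955951971915 2.2
[126.   7.] [111, 0, 30, 17, 400] [ 0.4879 -0.1385  0.034 ]
[300.  29.] [284, 13, 32, 33, 811] [0.4879 0.0248 0.034 ]
[407.  88.] [393, 74, 29, 30, 678] [0.5251 0.1381 0.034 ]
[248. 190.] [236, 178, 25, 25, 527] [ 0.6489 -0.0026  0.034 ]
jar [ 0.562 -0.057  0.063] 0.8 [199.  99.]
pot [0.584 0.055 0.059] 0.8 [318. 139.]
pot [ 0.56  -0.058  0.064] 0.51 [198.  95.]
-60 3398 [[-43.0, -15.0, -60.0], [42.0, 8.0, -55.0]] inner [-10.1   8.7]
-55 1733 [[-40.0, -15.0, -55.0], [39.0, 7.0, -50.0]] inner [-10.4   8.9]
-50 871 [[-36.0, -15.0, -50.0], [34.0, 5.0, -45.0]] inner [-10.2   8.8]
-45 854 [[-20.0, -13.0, -45.0], [18.0, 10.0, -40.0]] inner [-8.6  7.2]
-40 371 [[-15.0, -12.0, -40.0], [20.0, 9.0, -35.0]] inner [-8.6  7.3]
-35 532 [[-22.0, -12.0, -35.0], [21.0, 9.0, -30.0]] inner [-8.6  7.2]
-30 463 [[-22.0, -12.0, -30.0], [21.0, 9.0, -25.0]] inner [-8.6  7.2]
-25 441 [[-22.0, -12.0, -25.0], [21.0, 7.0, -20.0]] inner [-8.6  7.2]
-20 374 [[-22.0, -13.0, -20.0], [21.0, 9.0, -15.0]] inner [-8.6  7.2]
-15 308 [[-21.0, -12.0, -15.0], [20.0, 1.0, -10.0]] inner [-8.5  7.2]
-10 126 [[-15.0, -12.0, -10.0], [14.0, 10.0, -5.0]] inner [-8.5  7.2]
-5 13 [[-9.0, -5.0, -5.0], [8.0, 1.0, -3.0]] inner [-8.6  7.7]
```

View pics/w2.png

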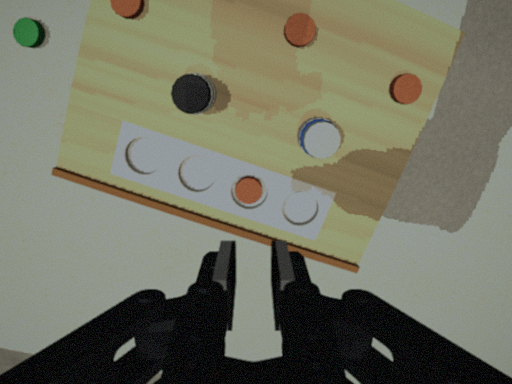

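```bash
python3 - <<'E'
from h import *
s=observe();P=np.array(s['position']);R=np.array(s['eef_rot'])
a,d=read_camera('wrist')
p,k,di,Rc,t=K('wrist');print(np.round(Rc@R,2).tolist(),np.round(R.T@(-Rc.T@t-P),3))
for u in (225,232,280,287):
  for v in range(238,330,12):
    q=cv2.undistortPoints(np.array([[[u,v]]],float),k,di)[0,0]
    W=(np.r_[q,1]*d[v,u]-t)@Rc
    print(u,v,round(float(d[v,u]),3),np.round((W-P)@R*1000),a[v,u])
for z in (25,20,15,10,0): print(z,proj('wrist',[P+R@np.array([x,y,z])/1000 for x in(-8,8) for y in (-11,11)]).round().tolist())
E
```

```text
[[1.0, 0.0, -0.0], [-0.0, 0.96, -0.29], [0.0, 0.29, 0.96]] [-0.001 -0.076 -0.147]
225 238 0.408 [-34.  94. 227.] [146 158 153]
225 250 0.141 [-12. -12. -19.] [59 61 61]
225 262 0.132 [-12. -12. -28.] [51 56 53]
225 274 0.125 [-11. -11. -36.] [47 54 52]
225 286 0.12 [-11.  -9. -42.] [72 78 76]
225 298 0.116 [-10.  -7. -46.] [1 4 1]
225 310 0.116 [-10.  -3. -48.] [ 8  3 12]
225 322 0.115 [-10.  -0. -50.] [18 20 17]
232 238 0.407 [-26.  93. 227.] [143 158 151]
232 250 0.143 [-10. -11. -17.] [0 0 3]
232 262 0.0 [  -1.  -76. -147.] [ 2  4 12]
232 274 0.127 [ -9. -10. -34.] [ 7 10 14]
232 286 0.129 [ -9.  -5. -34.] [ 8  0 11]
232 298 0.127 [ -9.  -1. -37.] [2 0 0]
232 310 0.129 [ -9.   4. -37.] [31 35 33]
232 322 0.127 [ -9.   7. -40.] [83 93 88]
280 238 0.387 [ 30.  85. 208.] [104 141 147]
280 250 0.141 [ 11. -12. -19.] [51 54 54]
280 262 0.132 [ 10. -12. -29.] [52 52 50]
280 274 0.123 [  9. -12. -38.] [43 43 43]
280 286 0.121 [  9.  -9. -41.] [49 53 52]
280 298 0.119 [  9.  -6. -44.] [0 4 1]
280 310 0.119 [  9.  -2. -45.] [12  9 19]
280 322 0.121 [  9.   3. -45.] [12 18  0]
287 238 0.385 [ 38.  84. 207.] [112 157 150]
287 250 0.143 [ 14. -12. -18.] [48 56 60]
287 262 0.132 [ 13. -12. -28.] [50 59 53]
287 274 0.123 [ 12. -12. -38.] [46 50 49]
287 286 0.114 [ 11. -13. -47.] [0 0 0]
287 298 0.106 [ 10. -14. -55.] [17 20 11]
287 310 0.102 [ 10. -12. -59.] [14 10 17]
287 322 0.087 [  8. -18. -73.] [0 0 0]
25 [[239.0, 216.0], [240.0, 253.0], [269.0, 216.0], [268.0, 253.0]]
20 [[239.0, 219.0], [240.0, 257.0], [269.0, 219.0], [269.0, 257.0]]
15 [[239.0, 223.0], [239.0, 261.0], [270.0, 223.0], [269.0, 261.0]]
10 [[238.0, 227.0], [239.0, 266.0], [270.0, 227.0], [270.0, 266.0]]
0 [[237.0, 235.0], [238.0, 276.0], [271.0, 235.0], [271.0, 276.0]]
```

Wrist depth puts the tips about 30 mm farther back than the stated geometry. I'll check this with the side camera.

```bash
python3 - <<'E'
from h import *
s=observe();P=np.array(s['position']);R=np.array(s['eef_rot'])
out=[]
for n in ('side','scene'):
    a,d=read_camera(n)
    c=proj(n,P).round().astype(int)[0];print(n,c,np.round(-np.array(camera_params(n)['R']).T@camera_params(n)['t'],2))
    x0=min(max(c[0]-45,0),422);y0=min(max(c[1]-55,0),294)
    b=cv2.resize(a[y0:y0+90,x0:x0+90],None,fx=4.4,fy=4.4)
    for z,col in((-10,(255,0,0)),(0,(0,255,0)),(25,(0,0,255))):
        q=(proj(n,P+R@[0,0,z/1000])[0]-[x0,y0])*4.4
        cv2.circle(b,tuple(int(v) for v in q),3,col,-1)
    out.append(b)
cv2.imwrite('pics/tip.png',np.hstack(out))
E
```

```text
side [281 122] [ 0.02 -0.61  0.49]
scene [261 170] [ 1.14 -0.35  0.98]
```

View pics/tip.png

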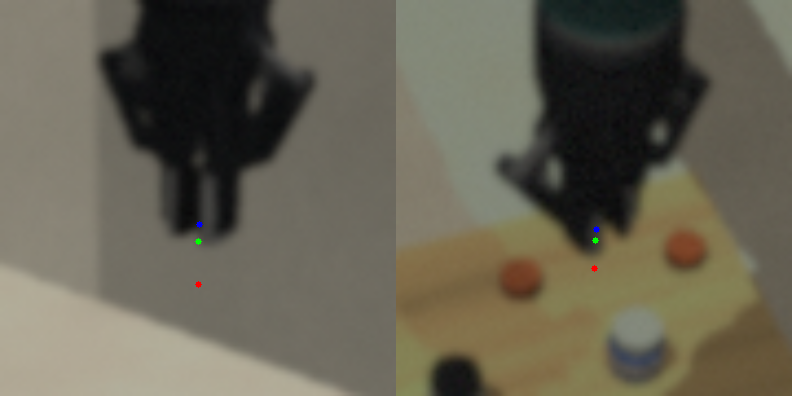

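Both cameras agree: with this opening the tips end about 5 mm behind the reported TCP, not 25 mm ahead. I'll go behind the right-hand tablet, come down part way and measure again before going low.

```bash
python3 -m handwheel '[[[0,0,0],[-1.97,-3.52,0],19],[[0,0,0],[-1.97,-3.52,0],19],[[0,0,0],[-1.97,-3.52,0],19],[[0,0,0],[-1.97,-3.52,0],19],[[0,0,0],[-1.97,-3.52,0],19],[[0,0,0],[-1.97,-3.52,0],19],[[0,0,0],[0,0,4],19],[[0,0,0],[0,0,4],19],[[0,0,0],[0,0,4],19],[[0,0,0],[0,0,4],19]]';python3 -m handwheel '[[[0,0,0],[0,0,0],19],[[0,0,0],[0,0,0],19]]'
cat > tip.py <<'E'
from h import *
s=observe();P=np.array(s['position']);R=np.array(s['eef_rot']);print(P,np.round(R,3).tolist(),np.round(s['contact_force'],1),s['opening'],s['time_s'])
out=[]
for n in ('side','scene'):
    a,d=read_camera(n)
    c=proj(n,P).round().astype(int)[0]
    x0=min(max(c[0]-35,0),422);y0=min(max(c[1]-50,0),294)
    b=cv2.resize(a[y0:y0+90,x0:x0+90],None,fx=4.4,fy=4.4)
    for z,col in((-6,(255,0,0)),(0,(0,255,0)),(25,(0,0,255))):
        q=(proj(n,P+R@[0,0,z/1000])[0]-[x0,y0])*4.4
        cv2.circle(b,tuple(int(v) for v in q),2,col,-1)
    out.append(b)
cv2.imwrite('pics/tip2.png',np.hstack(out))
a,d=read_camera('wrist')
p,k,di,Rc,t=K('wrist')
v,u=np.nonzero((d>0.02)&(d<0.3))
q=cv2.undistortPoints(np.c_[u,v].astype(float).reshape(-1,1,2),k,di).reshape(-1,2)
W=(np.c_[q,np.ones(len(q))]*d[v,u][:,None]-t)@Rc; T=(W-P)@R*1000
m=(T[:,2]>-25)&(T[:,2]<P[2]*1000-38)&(abs(T[:,0])<30)
for lo in range(-25,40,4):
    g=T[m&(T[:,2]>=lo)&(T[:,2]<lo+4)]
    if len(g): print(lo,len(g),g.min(0).round(),g.max(0).round())
E
python3 tip.py
```

```text
time_s: 3.5
position: [0.4321, -0.1462, 0.0662]
eef_rot: [[-0.135, 0.991, 0.002], [0.991, 0.135, -0.001], [-0.001, 0.002, -1.0]]
contact_force: [0.5, 0.3, 0.5]
opening: 0.193
time_s: 3.7
position: [0.4314, -0.1456, 0.0672]
eef_rot: [[-0.136, 0.991, -0.001], [0.991, 0.136, 0.001], [0.001, -0.001, -1.0]]
contact_force: [0.2, -0.4, 0.7]
opening: 0.192
[ 0.43140014 -0.14556498  0.06715449] [[-0.136, 0.991, -0.001], [0.991, 0.136, 0.001], [0.001, -0.001, -1.0]] [ 0.2 -0.4  0.7] 0.19171610130497935 3.7
-25 323 [-24. -10. -25.] [ 19.   5. -21.]
-21 308 [-24. -10. -21.] [ 19.  12. -17.]
-17 259 [-24. -10. -17.] [ 18.   5. -13.]
-13 120 [-22. -10. -13.] [16. 13. -9.]
-9 38 [-10.  -9.  -9.] [12.  9. -6.]
-5 1 [ 6. -2. -5.] [ 6. -2. -5.]
```

View pics/tip2.png

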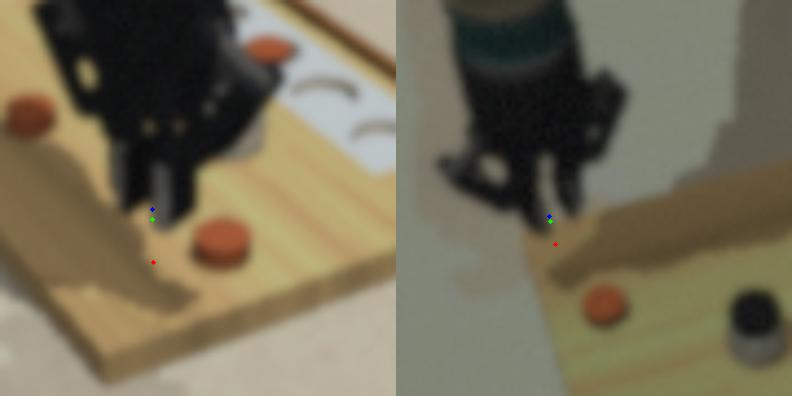

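Tip ≈ TCP z + 5 mm, so a TCP z of about 0.022 puts the tips near 0.027. I'll lower slowly, then push in stages with force readouts.

```bash
python3 -m handwheel '[[[0,0,0],[0,0,1],19],[[0,0,0],[0,0,1],19],[[0,0,0],[0,0,1],19],[[0,0,0],[0,0,0.8],19],[[0,0,0],[0,0,0.7],19],[[0,0,0],[0,0,0],19],[[0,0,0],[0,0,0],19]]'; python3 -m handwheel '[[[0,0,0],[0,0.6,0],19],[[0,0,0],[0,0.6,0],19],[[0,0,0],[0,0.6,0],19],[[0,0,0],[0,0.5,0],19],[[0,0,0],[0,0.5,0],19],[[0,0,0],[0,0.5,0],19],[[0,0,0],[0,0.5,0],19],[[0,0,0],[0,0.5,0],19]]'; python3 tip.py
```

```text
time_s: 4.55
position: [0.4316, -0.1457, 0.0217]
eef_rot: [[-0.136, 0.991, -0.001], [0.991, 0.136, 0.0], [0.0, -0.001, -1.0]]
contact_force: [0.4, -0.1, -0.7]
opening: 0.189
time_s: 5.35
position: [0.4747, -0.1399, 0.022]
eef_rot: [[-0.136, 0.991, -0.0], [0.991, 0.136, 0.0], [0.0, -0.0, -1.0]]
contact_force: [0.5, -0.3, 0.2]
opening: 0.192
[ 0.47471545 -0.13985175  0.02195288] [[-0.136, 0.991, -0.0], [0.991, 0.136, 0.0], [0.0, -0.0, -1.0]] [ 0.5 -0.3  0.2] 0.19157394366296193 5.35
-25 354 [-22. -12. -25.] [ 21.  11. -21.]
-21 321 [-22. -13. -21.] [ 21.  10. -17.]
-17 77 [-22. -12. -17.] [ 21.  10. -16.]
```

View pics/tip2.png

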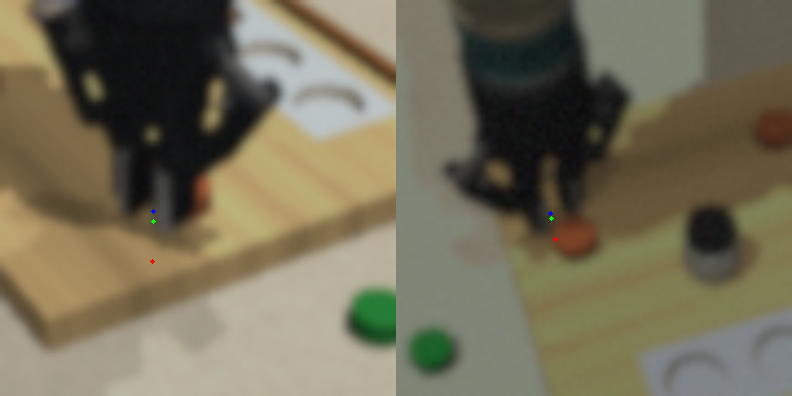

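The fork sits behind the tablet, low over the board, with no force reading. I continue toward the well.

```bash
python3 -m handwheel '[[[0,0,0],[0,0.6,0],19],[[0,0,0],[0,0.6,0],19],[[0,0,0],[0,0.6,0],19],[[0,0,0],[0,0.6,0],19],[[0,0,0],[0,0.6,0],19],[[0,0,0],[0,0.6,0],19],[[0,0,0],[0,0.6,0],19],[[0,0,0],[0,0.6,0],19],[[0,0,0],[0,0.6,0],19],[[0,0,0],[0,0.6,0],19]]'; python3 -m handwheel '[[[0,0,0],[0,0.6,0],19],[[0,0,0],[0,0.6,0],19],[[0,0,0],[0,0.6,0],19],[[0,0,0],[0,0.6,0],19],[[0,0,0],[0,0.5,0],19],[[0,0,0],[0,0.5,0],19]]'
cat > chk.py <<'E'
from h import *
s=observe();print(s['position'],np.round(s['contact_force'],1),s['time_s'])
for n,z in(('scene',.034),('wrist',.034)):
    a,_=read_camera(n);cv2.imwrite(f'pics/c_{n}.png',a)
    h=cv2.cvtColor(a,cv2.COLOR_BGR2HSV)
    m=((h[...,0]<14)&(h[...,1]>120)&(h[...,2]>60)).astype(np.uint8)
    N,_,st,c=cv2.connectedComponentsWithStats(m)
    for i in range(1,N):
        X=onz(n,c[i],z)[0];Y=onz(n,c[i],.024)[0]
        if st[i,4]>25 and .4<X[0]<.75 and abs(X[1])<.25: print(n,c[i].round(),st[i,2:].tolist(),X[:2].round(4),'z24',Y[:2].round(4))
a=cv2.imread('pics/c_scene.png')[140:270,160:340];cv2.imwrite('pics/csc.png',cv2.resize(a,None,fx=4,fy=4,interpolation=3))
E
python3 chk.py
```

```text
time_s: 6.5
position: [0.5343, -0.1317, 0.022]
eef_rot: [[-0.136, 0.991, -0.0], [0.991, 0.136, 0.0], [0.0, -0.0, -1.0]]
contact_force: [0.6, -0.3, 0.5]
opening: 0.189
time_s: 7.1
position: [0.5679, -0.1271, 0.022]
eef_rot: [[-0.136, 0.991, -0.0], [0.991, 0.136, 0.0], [0.0, -0.0, -1.0]]
contact_force: [-0.5, 1.5, 0.5]
opening: 0.192
[ 0.56794315 -0.12714603  0.02199348] [-0.5  1.5  0.5] 7.1
scene [281. 171.] [8, 7, 48] [0.5288 0.1394] z24 [0.5223 0.1445]
scene [244. 178.] [9, 9, 59] [0.4926 0.0258] z24 [0.4858 0.0298]
scene [217. 223.] [10, 9, 75] [ 0.5927 -0.1234] z24 [ 0.587  -0.1211]
scene [265. 222.] [9, 8, 60] [ 0.6618 -0.0052] z24 [ 0.6567 -0.0016]
wrist [253. 305.] [44, 64, 2142] [ 0.5881 -0.1251] z24 [ 0.5951 -0.1242]
```

```bash
python3 -m handwheel '[[[0,0,0],[0,0.5,0],19],[[0,0,0],[0,0.5,0],19],[[0,0,0],[0,0.4,0],19],[[0,0,0],[0,0.4,0],19],[[0,0,0],[0,0.4,0],19],[[0,0,0],[0,0.4,0],19],[[0,0,0],[0,0.4,0],19],[[0,0,0],[0,0.3,0],19],[[0,0,0],[0,0.3,0],19],[[0,0,0],[0,0,0],19]]'; python3 chk.py
```

```text
time_s: 8.2
position: [0.6037, -0.1223, 0.0221]
eef_rot: [[-0.136, 0.991, 0.0], [0.991, 0.136, -0.0], [-0.0, 0.0, -1.0]]
contact_force: [-0.1, -0.5, -0.8]
opening: 0.191
[ 0.60373323 -0.12232807  0.02206328] [-0.1 -0.5 -0.8] 8.2
scene [281. 171.] [9, 8, 53] [0.5294 0.1387] z24 [0.523  0.1438]
scene [244. 178.] [9, 8, 59] [0.4917 0.0261] z24 [0.4849 0.03  ]
scene [265. 222.] [9, 8, 61] [ 0.6618 -0.005 ] z24 [ 0.6567 -0.0013]
scene [224. 233.] [10, 10, 69] [ 0.6313 -0.1194] z24 [ 0.6259 -0.117 ]
wrist [253. 296.] [41, 48, 1708] [ 0.6176 -0.121 ] z24 [ 0.6242 -0.1201]
wrist [464. 344.] [32, 23, 280] [ 0.634  -0.0088] z24 [6.419e-01 4.000e-04]
```

View pics/csc.png

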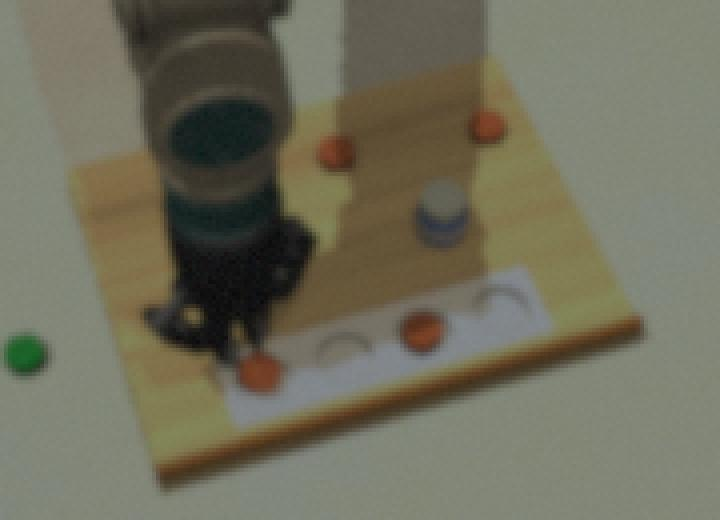

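```bash
cat > ht.py <<'E'
from h import *
for n in ('wrist','scene'):
    a,d=read_camera(n);h=cv2.cvtColor(a,cv2.COLOR_BGR2HSV)
    m=((h[...,0]<14)&(h[...,1]>120)&(h[...,2]>60)).astype(np.uint8)
    m=cv2.erode(m,np.ones((3,3)));N,L,st,c=cv2.connectedComponentsWithStats(m)
    p,k,di,Rc,t=K(n)
    for i in range(1,N):
        v,u=np.nonzero((L==i)&(d>0))
        if len(v)<15: continue
        q=cv2.undistortPoints(np.c_[u,v].astype(float).reshape(-1,1,2),k,di).reshape(-1,2)
        W=(np.c_[q,np.ones(len(q))]*d[v,u][:,None]-t)@Rc
        if .4<W[:,0].mean()<.75 and abs(W[:,1].mean())<.25: 
            A=np.c_[W[:,:2]-W[:,:2].mean(0),np.ones(len(W))];g=np.linalg.lstsq(A,W[:,2],rcond=None)[0]
            print(n,c[i].round(),len(v),'mid',W.mean(0).round(4),'mid of range',((W.min(0)+W.max(0))/2).round(4),'slope',g[:2].round(2))
E
python3 ht.py
```

```text
wrist [253. 295.] 1556 mid [ 0.6192 -0.1208  0.031 ] mid of range [ 0.6229 -0.1193  0.0303] slope [-0.15 -0.07]
wrist [465. 344.] 164 mid [0.6421 0.0013 0.0241] mid of range [6.429e-01 6.000e-04 2.380e-02] slope [ 0.01 -0.01]
scene [281. 171.] 25 mid [0.5282 0.1391 0.0338] mid of range [0.528  0.1388 0.0336] slope [ 0.08 -0.11]
scene [244. 178.] 24 mid [0.4911 0.0253 0.0334] mid of range [0.4913 0.0261 0.0332] slope [-0.05 -0.07]
scene [265. 222.] 31 mid [ 0.6559 -0.0007  0.0224] mid of range [0.6563 0.     0.0227] slope [ 0.04 -0.  ]
scene [224. 232.] 33 mid [ 0.6283 -0.1184  0.0296] mid of range [ 0.6283 -0.1179  0.0293] slope [-0.21 -0.07]
```

The tablet is tipped in, with its trailing edge still on the rim. A few more mm are needed.

```bash
python3 -m handwheel '[[[0,0,0],[0,0.2,0],19],[[0,0,0],[0,0.2,0],19],[[0,0,0],[0,0,0],19]]'; python3 ht.py
```

```text
time_s: 8.7
position: [0.6076, -0.1218, 0.0221]
eef_rot: [[-0.136, 0.991, 0.001], [0.991, 0.136, -0.0], [-0.0, 0.001, -1.0]]
contact_force: [-0.1, 0.9, 0.3]
opening: 0.191
wrist [253. 294.] 1649 mid [ 0.6238 -0.1202  0.0298] mid of range [ 0.6271 -0.1187  0.0356] slope [-0.13 -0.05]
wrist [465. 341.] 383 mid [6.441e-01 4.000e-04 2.410e-02] mid of range [ 6.457e-01 -4.000e-04  2.410e-02] slope [0.01 0.  ]
scene [281. 171.] 25 mid [0.5287 0.1395 0.0329] mid of range [0.5285 0.1387 0.0336] slope [ 0.05 -0.04]
scene [244. 177.] 29 mid [0.4905 0.0265 0.0332] mid of range [0.4915 0.0266 0.0326] slope [0.1  0.07]
scene [265. 222.] 30 mid [ 0.6564 -0.0014  0.0234] mid of range [ 0.6558 -0.001   0.0229] slope [ 0.05 -0.12]
scene [225. 233.] 39 mid [ 0.6317 -0.1182  0.0287] mid of range [ 0.6318 -0.1182  0.0285] slope [-0.45 -0.16]
```

```bash
python3 -m handwheel '[[[0,0,0],[0,0.2,0],19],[[0,0,0],[0,0.2,0],19],[[0,0,0],[0,0,0],19]]'; python3 ht.py | grep -E '\[25|\[22'
```

```text
time_s: 9.1
position: [0.6116, -0.1212, 0.0221]
eef_rot: [[-0.136, 0.991, 0.0], [0.991, 0.136, -0.0], [-0.0, 0.0, -1.0]]
contact_force: [0.2, -0.2, 0.0]
opening: 0.183
wrist [253. 292.] 1714 mid [ 0.6282 -0.1197  0.0277] mid of range [ 0.6306 -0.1182  0.0336] slope [-0.05 -0.02]
scene [226. 235.] 36 mid [ 0.6355 -0.1173  0.0268] mid of range [ 0.6356 -0.1166  0.0275] slope [-0.15 -0.13]
```

```bash
python3 -m handwheel '[[[0,0,0],[0,0.2,0],19],[[0,0,0],[0,0,0],19]]'; python3 ht.py | grep -E '\[25|\[22'
```

```text
time_s: 9.4
position: [0.6134, -0.121, 0.0221]
eef_rot: [[-0.136, 0.991, 0.0], [0.991, 0.136, -0.0], [-0.0, 0.0, -1.0]]
contact_force: [-0.5, 0.4, -0.2]
opening: 0.191
wrist [253. 293.] 1562 mid [ 0.6327 -0.119   0.0241] mid of range [ 0.6329 -0.1181  0.0351] slope [-0.01 -0.  ]
scene [226. 235.] 32 mid [ 0.6357 -0.1169  0.023 ] mid of range [ 0.636  -0.1163  0.0238] slope [ 0.1  -0.03]
```

```bash
python3 -c "
import cv2,numpy as np
from h import *
a,_=read_camera('wrist');b,_=read_camera('side')
c=proj('side',[.635,-.119,.024]).astype(int)[0]
cv2.imwrite('pics/w5.png',np.hstack([cv2.resize(a[230:370,170:340],(480,395)),cv2.resize(b[c[1]-30:c[1]+30,c[0]-24:c[0]+24],(316,395))]))"
```

```text
(no output)
```

View pics/w5.png

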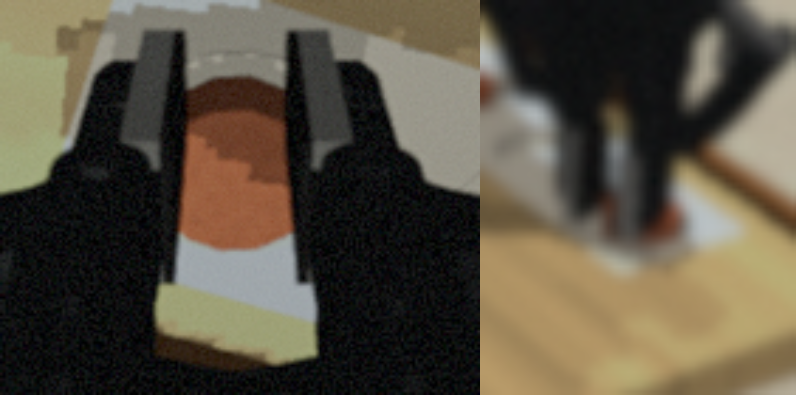

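Flat in the well: top at 0.024 with no slope, and the picture shows it seated with the rim visible all around. Next I retreat, rise, rotate and go behind the middle tablet (≈0.4895, 0.0255). I'll bring it through the jar–pot gap in two legs.

```bash
python3 -m handwheel '[[[0,0,0],[0,-0.5,0],19],[[0,0,0],[0,-0.5,0],19],[[0,0,0],[0,0,-3],19],[[0,0,0],[0,0,-3],19],[[0,0,0.1242],[0,0,0],19],[[0,0,0.1242],[0,0,0],19],[[0,0,0.1242],[0,0,0],19],[[0,0,0.1242],[0,0,0],19],[[0,0,0],[0,0,0],19]]'; python3 -m handwheel '[[[0,0,0],[1.63,-3.51,0],19],[[0,0,0],[1.63,-3.51,0],19],[[0,0,0],[1.63,-3.51,0],19],[[0,0,0],[1.63,-3.51,0],19],[[0,0,0],[1.63,-3.51,0],19],[[0,0,0],[1.63,-3.51,0],19],[[0,0,0],[0,0,0],19],[[0,0,0],[0,0,0],19]]'; python3 ht.py
```

```text
time_s: 10.5
position: [0.6025, -0.1223, 0.082]
eef_rot: [[0.353, 0.936, -0.0], [0.936, -0.353, 0.0], [-0.0, -0.0, -1.0]]
contact_force: [0.2, -0.1, -0.3]
opening: 0.19
time_s: 11.3
position: [0.44, 0.0439, 0.0821]
eef_rot: [[0.35, 0.937, 0.0], [0.937, -0.35, -0.0], [-0.0, 0.001, -1.0]]
contact_force: [-0.3, -1.5, -0.7]
opening: 0.187
wrist [429. 280.] 1051 mid [0.5249 0.138  0.0345] mid of range [0.5254 0.1379 0.0344] slope [0. 0.]
wrist [253. 289.] 1070 mid [0.4872 0.025  0.0347] mid of range [0.475  0.0288 0.0655] slope [-0.16  0.09]
scene [281. 171.] 23 mid [0.5284 0.1395 0.0331] mid of range [0.5292 0.1394 0.0322] slope [ 0.1  -0.12]
scene [244. 178.] 30 mid [0.491  0.0264 0.0331] mid of range [0.4922 0.0257 0.0322] slope [0.08 0.07]
scene [265. 222.] 29 mid [ 0.6565 -0.0011  0.0233] mid of range [ 0.6567 -0.001   0.0228] slope [ 0.05 -0.07]
scene [226. 235.] 30 mid [ 0.6361 -0.1164  0.0231] mid of range [ 0.636  -0.1158  0.0237] slope [-0.06 -0.16]
```

```bash
python3 -m handwheel '[[[0,0,0],[0,0,2],19],[[0,0,0],[0,0,2],19],[[0,0,0],[0,0,1],19],[[0,0,0],[0,0,1],19],[[0,0,0],[0,0,0],19],[[0,0,0],[0,0.8,0],19],[[0,0,0],[0,0.8,0],19],[[0,0,0],[0,0.6,0],19],[[0,0,0],[0,0.6,0],19],[[0,0,0],[0,0.5,0],19]]'; python3 -m handwheel '[[[0,0,0],[0,0.6,0],19],[[0,0,0],[0,0.6,0],19],[[0,0,0],[0,0.6,0],19],[[0,0,0],[0,0.6,0],19],[[0,0,0],[0,0.6,0],19],[[0,0,0],[0,0.6,0],19],[[0,0,0],[0,0.6,0],19],[[0,0,0],[0,0.6,0],19],[[0,0,0],[0,0.6,0],19],[[0,0,0],[0,0.6,0],19]]'; python3 -m handwheel '[[[0,0,0],[0,0.6,0],19],[[0,0,0],[0,0.6,0],19],[[0,0,0],[0,0.6,0],19],[[0,0,0],[0,0.5,0],19],[[0,0,0],[0,0.4,0],19],[[0,0,0],[0,0,0],19]]';python3 ht.py
```

```text
time_s: 12.4
position: [0.4726, 0.0316, 0.0224]
eef_rot: [[0.353, 0.936, 0.001], [0.936, -0.353, -0.0], [0.0, 0.001, -1.0]]
contact_force: [-0.1, 0.9, -0.6]
opening: 0.193
time_s: 13.4
position: [0.5282, 0.0105, 0.022]
eef_rot: [[0.353, 0.936, 0.0], [0.936, -0.353, -0.0], [0.0, 0.0, -1.0]]
contact_force: [0.9, -0.3, 0.9]
opening: 0.193
time_s: 14.0
position: [0.5538, 0.0009, 0.0221]
eef_rot: [[0.353, 0.936, 0.001], [0.936, -0.353, -0.0], [0.0, 0.001, -1.0]]
contact_force: [0.6, 0.4, -0.4]
opening: 0.192
wrist [253. 306.] 1948 mid [ 0.5726 -0.0073  0.0335] mid of range [ 0.5737 -0.008   0.0421] slope [ 0.08 -0.02]
scene [281. 171.] 28 mid [0.5293 0.1393 0.0334] mid of range [0.5295 0.1399 0.0334] slope [-0.1  -0.01]
scene [249. 202.] 40 mid [ 0.5765 -0.0062  0.0327] mid of range [ 0.5768 -0.0057  0.0335] slope [-0.   -0.01]
scene [265. 222.] 30 mid [ 0.6564 -0.0013  0.0233] mid of range [ 0.6551 -0.0014  0.0231] slope [ 0.03 -0.05]
scene [226. 235.] 30 mid [ 0.636  -0.1164  0.023 ] mid of range [ 0.6362 -0.1161  0.024 ] slope [ 0.11 -0.02]
```

```bash
python3 -m handwheel '[[[0,0,0],[0,-0.6,0],19],[[0,0,0],[0,-0.6,0],19],[[0,0,0.1375],[0,0,0],19],[[0,0,0.1375],[0,0,0],19],[[0,0,0],[0.93,-0.2,0],19],[[0,0,0],[0,0,0],19],[[0,0,0],[0,0.6,0],19],[[0,0,0],[0,0.6,0],19]]'; python3 -m handwheel '[[[0,0,0],[0,0.6,0],19],[[0,0,0],[0,0.6,0],19],[[0,0,0],[0,0.6,0],19],[[0,0,0],[0,0.6,0],19],[[0,0,0],[0,0.6,0],19],[[0,0,0],[0,0.6,0],19],[[0,0,0],[0,0.6,0],19],[[0,0,0],[0,0.5,0],19],[[0,0,0],[0,0.5,0],19],[[0,0,0],[0,0,0],19]]'; python3 ht.py; python3 chk.py
```

```text
time_s: 14.9
position: [0.5556, 0.0069, 0.022]
eef_rot: [[0.592, 0.806, 0.0], [0.806, -0.592, -0.0], [-0.0, 0.0, -1.0]]
contact_force: [0.4, 0.0, -0.0]
opening: 0.191
time_s: 15.9
position: [0.598, -0.0244, 0.0221]
eef_rot: [[0.594, 0.805, 0.001], [0.805, -0.594, -0.0], [0.0, 0.001, -1.0]]
contact_force: [-0.3, -0.6, 0.1]
opening: 0.188
wrist [253. 304.] 2099 mid [ 0.6133 -0.0371  0.0331] mid of range [ 0.6143 -0.0378  0.0416] slope [ 0.12 -0.06]
wrist [349. 286.] 513 mid [0.6406 0.0029 0.0208] mid of range [0.6439 0.0012 0.0196] slope [ 0.23 -0.08]
wrist [155. 378.] 52 mid [ 0.626  -0.1149  0.0238] mid of range [ 0.6263 -0.1147  0.0236] slope [-0.36 -0.05]
scene [281. 171.] 28 mid [0.5288 0.14   0.0327] mid of range [0.5278 0.1397 0.0335] slope [ 0.02 -0.03]
scene [247. 216.] 40 mid [ 0.617  -0.0365  0.0328] mid of range [ 0.6165 -0.036   0.0325] slope [ 0.05 -0.05]
scene [265. 222.] 30 mid [ 0.6563 -0.0013  0.0232] mid of range [ 0.6558 -0.0014  0.024 ] slope [ 0.08 -0.04]
scene [226. 235.] 30 mid [ 0.6359 -0.1164  0.0229] mid of range [ 0.6361 -0.1163  0.0227] slope [ 0.06 -0.02]
[ 0.59710498 -0.02395309  0.02196892] [-0.6 -1.3  0.4] 16.0
scene [281. 171.] [9, 9, 61] [0.5295 0.1387] z24 [0.5231 0.1438]
scene [247. 216.] [10, 11, 77] [ 0.6179 -0.037 ] z24 [ 0.6123 -0.0337]
scene [265. 222.] [9, 8, 60] [ 0.6618 -0.0052] z24 [ 0.6567 -0.0016]
scene [226. 235.] [8, 8, 58] [ 0.6419 -0.119 ] z24 [ 0.6367 -0.1166]
wrist [253. 306.] [45, 64, 2352] [ 0.6129 -0.037 ] z24 [ 0.6186 -0.0412]
wrist [349. 287.] [52, 23, 548] [0.6311 0.0044] z24 [0.6382 0.0033]
wrist [155. 378.] [17, 13, 99] [ 0.6189 -0.1049] z24 [ 0.6251 -0.1141]
```

View pics/c_wrist.png

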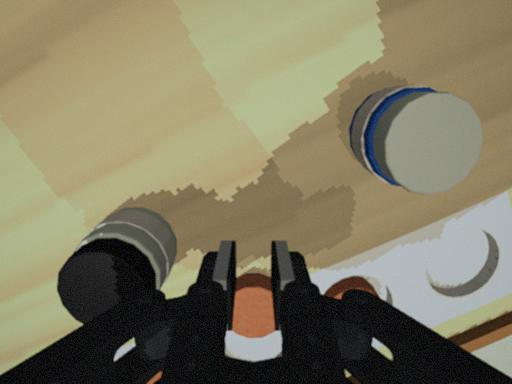

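```bash
python3 -m handwheel '[[[0,0,0],[0,0.5,0],19],[[0,0,0],[0,0.5,0],19],[[0,0,0],[0,0.4,0],19],[[0,0,0],[0,0.4,0],19],[[0,0,0],[0,0.4,0],19],[[0,0,0],[0,0.4,0],19],[[0,0,0],[0,0.4,0],19],[[0,0,0],[0,0.3,0],19],[[0,0,0],[0,0.3,0],19],[[0,0,0],[0,0,0],19]]'; python3 ht.py|grep -E '\[25|\[24'; python3 -m handwheel '[[[0,0,0],[0,0.2,0],19],[[0,0,0],[0,0,0],19]]';python3 ht.py
```

```text
time_s: 17.1
position: [0.6266, -0.0455, 0.0221]
eef_rot: [[0.594, 0.805, 0.0], [0.805, -0.594, -0.0], [0.0, 0.0, -1.0]]
contact_force: [0.2, -0.5, -0.4]
opening: 0.192
wrist [253. 297.] 1501 mid [ 0.6393 -0.0564  0.0322] mid of range [ 0.6421 -0.0594  0.0352] slope [-0.1   0.18]
scene [246. 228.] 36 mid [ 0.6467 -0.0583  0.0298] mid of range [ 0.6466 -0.058   0.0297] slope [-0.26  0.34]
time_s: 17.4
position: [0.6279, -0.0466, 0.022]
eef_rot: [[0.594, 0.805, 0.0], [0.805, -0.594, -0.0], [0.0, 0.0, -1.0]]
contact_force: [0.3, 0.1, -0.2]
opening: 0.189
wrist [360. 240.] 2697 mid [ 0.6504 -0.002   0.0236] mid of range [ 0.6522 -0.0023  0.0201] slope [ 0.1  -0.02]
wrist [253. 294.] 1655 mid [ 0.6406 -0.0573  0.0302] mid of range [ 0.6432 -0.0598  0.0359] slope [-0.08  0.11]
wrist [132. 342.] 27 mid [ 0.6302 -0.13    0.0241] mid of range [ 0.6305 -0.1297  0.0243] slope [0.   0.06]
scene [281. 171.] 28 mid [0.5295 0.1392 0.034 ] mid of range [0.5291 0.1391 0.0339] slope [ 0.06 -0.1 ]
scene [265. 222.] 27 mid [ 0.6562 -0.0016  0.0235] mid of range [ 0.6563 -0.0011  0.0241] slope [-0.05 -0.15]
scene [246. 228.] 39 mid [ 0.647  -0.0585  0.0292] mid of range [ 0.647  -0.0584  0.0293] slope [-0.26  0.36]
scene [226. 235.] 30 mid [ 0.6362 -0.1165  0.0233] mid of range [ 0.6352 -0.1163  0.0232] slope [ 0.04 -0.15]
```

```bash
python3 -m handwheel '[[[0,0,0],[0,0.2,0],19],[[0,0,0],[0,0.2,0],19],[[0,0,0],[0,0,0],19]]'; python3 ht.py|grep -E '\[25|\[24'; python3 -m handwheel '[[[0,0,0],[0,0.2,0],19],[[0,0,0],[0,0,0],19]]';python3 ht.py|grep -E '\[25|\[24'
```

```text
time_s: 17.8
position: [0.631, -0.0489, 0.022]
eef_rot: [[0.594, 0.805, -0.0], [0.805, -0.594, 0.0], [0.0, -0.0, -1.0]]
contact_force: [0.4, 0.0, -0.2]
opening: 0.191
wrist [253. 293.] 1650 mid [ 0.6434 -0.0595  0.0299] mid of range [ 0.6462 -0.0618  0.0354] slope [-0.07  0.11]
scene [246. 229.] 37 mid [ 0.6493 -0.0608  0.0288] mid of range [ 0.6486 -0.0613  0.0291] slope [-0.32  0.25]
time_s: 18.1
position: [0.6315, -0.0495, 0.0217]
eef_rot: [[0.594, 0.805, -0.002], [0.805, -0.594, 0.001], [-0.0, -0.003, -1.0]]
contact_force: [-2.3, 1.4, 0.3]
opening: 0.193
wrist [253. 292.] 1666 mid [ 0.6437 -0.0598  0.0298] mid of range [ 0.6466 -0.0624  0.0354] slope [-0.08  0.11]
scene [246. 229.] 38 mid [ 0.6498 -0.0609  0.0297] mid of range [ 0.65   -0.0611  0.0292] slope [-0.3   0.22]
```

A 2.7 N resistance while still tilted means it is probably wedged between the fork and the far rim. I'll back off so it can drop under its own weight.

```bash
python3 -m handwheel '[[[0,0,0],[0,-0.3,0],19],[[0,0,0],[0,-0.3,0],19],[[0,0,0],[0,0,0],19],[[0,0,0],[0,0,0],19]]'; python3 ht.py|grep -E '\[25|\[24'
python3 -c "
import cv2,numpy as np
from h import *
a,_=read_camera('wrist');b,_=read_camera('scene')
c=proj('scene',[.647,-.06,.024]).astype(int)[0]
cv2.imwrite('pics/w6.png',np.hstack([cv2.resize(a[220:370,170:340],(450,395)),cv2.resize(b[c[1]-25:c[1]+25,c[0]-22:c[0]+22],(348,395),interpolation=3)]))"
```

```text
time_s: 18.6
position: [0.6282, -0.0467, 0.0223]
eef_rot: [[0.594, 0.805, 0.001], [0.805, -0.594, -0.001], [0.0, 0.001, -1.0]]
contact_force: [1.2, -0.1, 0.0]
opening: 0.187
wrist [253. 287.] 1881 mid [ 0.6419 -0.058   0.0235] mid of range [ 0.6427 -0.0591  0.0307] slope [ 0.09 -0.03]
scene [246. 229.] 34 mid [ 0.6459 -0.0571  0.0231] mid of range [ 0.646  -0.0566  0.0238] slope [0.07 0.05]
```

View pics/w6.png

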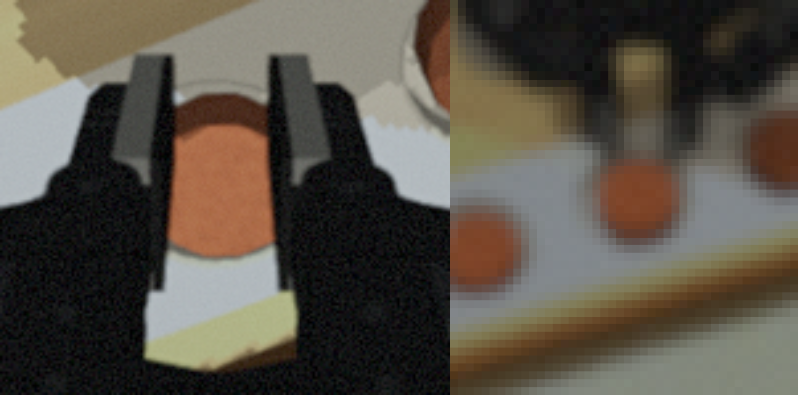

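Seated flat (top 0.023). The picture shows it level with clearance around it. Now the last tablet, at (0.526, 0.1385).

```bash
python3 -m handwheel '[[[0,0,0],[0,-0.5,0],19],[[0,0,0],[0,-0.5,0],19],[[0,0,0],[0,0,-3],19],[[0,0,0],[0,0,-3],19],[[0,0,-0.1163],[0,0,0],19],[[0,0,-0.1163],[0,0,0],19],[[0,0,-0.1163],[0,0,0],19],[[0,0,0],[0,0,0],19]]'; python3 -m handwheel '[[[0,0,0],[2.42,-3.22,0],19],[[0,0,0],[2.42,-3.22,0],19],[[0,0,0],[2.42,-3.22,0],19],[[0,0,0],[2.42,-3.22,0],19],[[0,0,0],[2.42,-3.22,0],19],[[0,0,0],[2.42,-3.22,0],19],[[0,0,0],[0,0,0],19],[[0,0,0],[0,0,0],19]]'; python3 ht.py; python3 -c "
from h import *
for r in look_for('pot','wrist')+look_for('jar','wrist'): print(np.round(r['xyz'],3),r['score'])"
```

```text
time_s: 19.6
position: [0.6191, -0.0402, 0.082]
eef_rot: [[0.283, 0.959, -0.0], [0.959, -0.283, 0.0], [0.0, -0.0, -1.0]]
contact_force: [0.0, 0.8, -0.9]
opening: 0.189
time_s: 20.4
position: [0.4748, 0.1539, 0.082]
eef_rot: [[0.283, 0.959, 0.0], [0.959, -0.283, -0.0], [-0.0, 0.0, -1.0]]
contact_force: [-0.1, -0.6, -0.4]
opening: 0.193
wrist [254. 291.] 1061 mid [0.5246 0.1384 0.0344] mid of range [0.5134 0.1411 0.0614] slope [-0.08  0.04]
scene [281. 171.] 24 mid [0.5284 0.14   0.0326] mid of range [0.5285 0.1401 0.0328] slope [-0.04 -0.04]
scene [265. 222.] 30 mid [ 0.6561 -0.0011  0.0227] mid of range [ 0.6561 -0.001   0.0227] slope [ 0.08 -0.09]
scene [246. 229.] 31 mid [ 0.6467 -0.0577  0.0235] mid of range [ 0.6458 -0.0578  0.0226] slope [0.07 0.03]
scene [226. 235.] 30 mid [ 0.6364 -0.1166  0.0238] mid of range [ 0.6366 -0.1159  0.0225] slope [0.03 0.11]
[0.568 0.054 0.047] 0.58
[ 0.54  -0.062  0.027] 0.78
```

```bash
python3 -m handwheel '[[[0,0,0],[0,0,2],19],[[0,0,0],[0,0,2],19],[[0,0,0],[0,0,1],19],[[0,0,0],[0,0,1],19],[[0,0,0],[0,0,0],19],[[0,0,0],[0,0.8,0],19],[[0,0,0],[0,0.8,0],19],[[0,0,0],[0,0.6,0],19],[[0,0,0],[0,0.6,0],19],[[0,0,0],[0,0.5,0],19]]'; python3 -m handwheel '[[[0,0,0],[0,0.6,0],19],[[0,0,0],[0,0.6,0],19],[[0,0,0],[0,0.6,0],19],[[0,0,0],[0,0.6,0],19],[[0,0,0],[0,0.6,0],19],[[0,0,0],[0,0.6,0],19],[[0,0,0],[0,0.6,0],19],[[0,0,0],[0,0.6,0],19],[[0,0,0],[0,0.6,0],19],[[0,0,0],[0,0.6,0],19]]'; python3 -m handwheel '[[[0,0,0],[0,0.6,0],19],[[0,0,0],[0,0.6,0],19],[[0,0,0],[0,0.5,0],19],[[0,0,0],[0,0.4,0],19],[[0,0,0],[0,0.3,0],19],[[0,0,0],[0,0,0],19]]';python3 ht.py
```

```text
time_s: 21.6
position: [0.5081, 0.1439, 0.0224]
eef_rot: [[0.283, 0.959, 0.001], [0.959, -0.283, 0.0], [0.0, 0.001, -1.0]]
contact_force: [-0.3, 0.5, -0.2]
opening: 0.196
time_s: 22.6
position: [0.5651, 0.1269, 0.022]
eef_rot: [[0.283, 0.959, -0.0], [0.959, -0.283, 0.0], [-0.0, -0.0, -1.0]]
contact_force: [-0.0, 0.6, 0.7]
opening: 0.193
time_s: 23.2
position: [0.5881, 0.1202, 0.0221]
eef_rot: [[0.283, 0.959, 0.0], [0.959, -0.283, -0.0], [0.0, 0.0, -1.0]]
contact_force: [-0.9, -1.2, -0.2]
opening: 0.191
wrist [255. 279.] 30 mid [0.5961 0.1176 0.0292] mid of range [0.5964 0.1178 0.029 ] slope [-0.09  0.3 ]
wrist [253. 308.] 1801 mid [0.6085 0.1131 0.034 ] mid of range [0.6089 0.1128 0.0448] slope [0.   0.03]
scene [290. 193.] 38 mid [0.612  0.1145 0.0334] mid of range [0.6116 0.1145 0.0326] slope [ 0.03 -0.13]
scene [265. 222.] 30 mid [ 0.6564 -0.0014  0.0235] mid of range [ 0.6571 -0.0009  0.0236] slope [ 0.16 -0.11]
scene [246. 229.] 31 mid [ 0.6464 -0.0576  0.0229] mid of range [ 0.6463 -0.0576  0.0239] slope [0.15 0.  ]
scene [226. 235.] 30 mid [ 0.6363 -0.1165  0.0235] mid of range [ 0.6367 -0.1164  0.0229] slope [ 0.03 -0.03]
```

```bash
python3 -m handwheel '[[[0,0,0],[0,-0.6,0],19],[[0,0,0],[0,-0.6,0],19],[[0,0,0.117],[0,0,0],19],[[0,0,0.117],[0,0,0],19],[[0,0,0.117],[0,0,0],19],[[0,0,0.117],[0,0,0],19],[[0,0,0],[1.6,-0.43,0],19],[[0,0,0],[0,0,0],19],[[0,0,0],[0,0.6,0],19],[[0,0,0],[0,0.6,0],19]]'; python3 -m handwheel '[[[0,0,0],[0,0.6,0],19],[[0,0,0],[0,0.6,0],19],[[0,0,0],[0,0.6,0],19],[[0,0,0],[0,0.6,0],19],[[0,0,0],[0,0.6,0],19],[[0,0,0],[0,0.6,0],19],[[0,0,0],[0,0.6,0],19],[[0,0,0],[0,0.4,0],19],[[0,0,0],[0,0.4,0],19],[[0,0,0],[0,0,0],19]]'; python3 ht.py; python3 -c "
from h import *
for n in ('wrist','scene'):
  for r in look_for('well_a',n): print(n,np.round(r['xyz'],3),r['score'])"
```

```text
time_s: 24.3
position: [0.5928, 0.13, 0.022]
eef_rot: [[0.684, 0.73, -0.0], [0.73, -0.684, -0.0], [-0.0, 0.0, -1.0]]
contact_force: [-0.2, -0.4, 0.4]
opening: 0.188
time_s: 25.3
position: [0.6296, 0.0955, 0.0221]
eef_rot: [[0.685, 0.728, 0.0], [0.728, -0.685, -0.0], [0.0, 0.0, -1.0]]
contact_force: [1.0, 0.2, -0.4]
opening: 0.193
wrist [253. 306.] 1960 mid [0.6441 0.0803 0.0335] mid of range [0.6454 0.0797 0.0422] slope [ 0.06 -0.04]
wrist [155. 378.] 49 mid [0.6469 0.0019 0.0238] mid of range [0.6471 0.002  0.0239] slope [-0.24  0.03]
scene [287. 206.] 39 mid [0.6478 0.0803 0.0333] mid of range [0.6466 0.0806 0.0339] slope [0.06 0.06]
scene [265. 222.] 30 mid [ 0.6563 -0.0013  0.0231] mid of range [ 6.568e-01 -4.000e-04  2.290e-02] slope [-0.05 -0.04]
scene [246. 229.] 31 mid [ 0.6467 -0.0577  0.0234] mid of range [ 0.6457 -0.0574  0.0231] slope [ 0.08 -0.04]
scene [226. 235.] 30 mid [ 0.6363 -0.1165  0.0235] mid of range [ 0.637  -0.1161  0.0244] slope [0.03 0.1 ]
wrist [0.678 0.051 0.009] 0.84
wrist [ 0.62  -0.001  0.02 ] 0.64
scene [ 0.627 -0.117  0.017] 0.68
scene [ 0.657 -0.002  0.017] 0.67
scene [0.667 0.059 0.017] 0.61
scene [ 0.642 -0.059  0.018] 0.51
scene [0.652 0.075 0.032] 0.32
```

```bash
python3 -m handwheel '[[[0,0,0],[0,0.5,0],19],[[0,0,0],[0,0.4,0],19],[[0,0,0],[0,0.4,0],19],[[0,0,0],[0,0.4,0],19],[[0,0,0],[0,0.4,0],19],[[0,0,0],[0,0.4,0],19],[[0,0,0],[0,0.4,0],19],[[0,0,0],[0,0.3,0],19],[[0,0,0],[0,0,0],19]]'; python3 ht.py|grep -E '\[25|\[28'; python3 -m handwheel '[[[0,0,0],[0,0.2,0],19],[[0,0,0],[0,0,0],19]]';python3 ht.py|grep -E '\[25|\[28'
```

```text
time_s: 26.4
position: [0.6529, 0.0735, 0.022]
eef_rot: [[0.685, 0.728, 0.0], [0.728, -0.685, -0.0], [0.0, 0.0, -1.0]]
contact_force: [-0.3, 0.9, 0.3]
opening: 0.192
wrist [253. 296.] 1557 mid [0.6642 0.0612 0.0314] mid of range [0.6671 0.0582 0.0356] slope [-0.11  0.14]
scene [285. 216.] 33 mid [0.6703 0.0589 0.029 ] mid of range [0.6707 0.0594 0.029 ] slope [-0.21  0.2 ]
time_s: 26.7
position: [0.6539, 0.0724, 0.022]
eef_rot: [[0.685, 0.728, 0.0], [0.728, -0.685, -0.0], [-0.0, 0.0, -1.0]]
contact_force: [0.1, 0.5, 0.8]
opening: 0.196
wrist [253. 293.] 1654 mid [0.6654 0.0601 0.0298] mid of range [0.668  0.0576 0.0357] slope [-0.08  0.09]
scene [285. 216.] 35 mid [0.6716 0.0584 0.0288] mid of range [0.6714 0.0587 0.0288] slope [-0.32  0.23]
```

```bash
python3 -m handwheel '[[[0,0,0],[0,0.2,0],19],[[0,0,0],[0,0.1,0],19],[[0,0,0],[0,0,0],19]]'; python3 ht.py|grep -E '\[25|\[28'; python3 -m handwheel '[[[0,0,0],[0,-0.3,0],19],[[0,0,0],[0,-0.3,0],19],[[0,0,0],[0,0,0],19]]';python3 ht.py|grep -E '\[25|\[28'
```

```text
time_s: 27.1
position: [0.6562, 0.0704, 0.0221]
eef_rot: [[0.685, 0.728, 0.0], [0.728, -0.685, 0.0], [0.0, 0.0, -1.0]]
contact_force: [-0.6, -0.1, -0.2]
opening: 0.189
wrist [253. 293.] 1678 mid [0.6675 0.0582 0.0295] mid of range [0.6702 0.0559 0.0354] slope [-0.08  0.09]
scene [285. 217.] 34 mid [0.6737 0.0565 0.029 ] mid of range [0.6734 0.0564 0.0284] slope [-0.24  0.15]
time_s: 27.5
position: [0.6511, 0.0749, 0.0219]
eef_rot: [[0.685, 0.729, -0.001], [0.729, -0.685, 0.0], [-0.0, -0.0, -1.0]]
contact_force: [0.5, -0.0, 0.6]
opening: 0.189
wrist [253. 296.] 1751 mid [0.6668 0.0589 0.024 ] mid of range [0.6673 0.0587 0.0343] slope [ 0.03 -0.01]
scene [285. 217.] 31 mid [0.6704 0.0592 0.0233] mid of range [0.6701 0.0594 0.0235] slope [ 0.04 -0.03]
```

All three are flat. I retreat, rise and take a final look.

```bash
python3 -m handwheel '[[[0,0,0],[0,-0.5,0],19],[[0,0,0],[0,-0.5,0],19],[[0,0,0],[0,0,-3],19],[[0,0,0],[0,0,-4],19],[[0,0,0],[0,0,-4],19],[[0,0,0],[0,0,-4],19],[[0,0,0],[0,-3,-3],19],[[0,0,0],[0,-3,0],19],[[0,0,0],[0,0,0],19],[[0,0,0],[0,0,0],19]]'; python3 ht.py; python3 chk.py >/dev/null; python3 -c "
import cv2,numpy as np
a=cv2.imread('pics/c_wrist.png');b=cv2.imread('pics/csc.png');cv2.imwrite('pics/fin.png',np.hstack([cv2.resize(a,(400,300)),cv2.resize(b,(400,300))]))"
```

```text
time_s: 28.6
position: [0.6, 0.1231, 0.2021]
eef_rot: [[0.684, 0.729, 0.0], [0.729, -0.684, -0.0], [-0.0, 0.0, -1.0]]
contact_force: [-0.8, -0.6, -0.0]
opening: 0.193
wrist [253. 256.] 434 mid [0.6673 0.0582 0.0235] mid of range [0.6675 0.0582 0.0235] slope [-0.   -0.01]
wrist [195. 277.] 27 mid [ 0.6422 -0.006   0.0236] mid of range [ 0.6425 -0.0056  0.0236] slope [-0.28 -0.15]
scene [285. 217.] 27 mid [0.6705 0.0598 0.0234] mid of range [0.67   0.0599 0.023 ] slope [ 0.02 -0.09]
scene [265. 222.] 30 mid [ 0.656  -0.0011  0.0225] mid of range [ 0.6555 -0.0011  0.0231] slope [-0.02  0.16]
scene [246. 229.] 31 mid [ 0.6465 -0.0576  0.0232] mid of range [ 0.6464 -0.0579  0.0236] slope [ 0.  -0.1]
scene [226. 235.] 30 mid [ 0.6358 -0.1163  0.0227] mid of range [ 0.637  -0.1162  0.0228] slope [0.04 0.02]
```

View pics/fin.png

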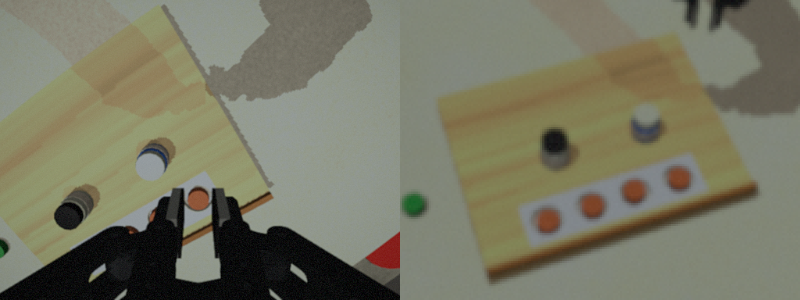

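The picture shows all four wells filled, the jar and pot standing where they were, and the gripper clear of everything.

```bash
python3 -c "
from station import *
job_done()"
```

```text
the job is handed in; nothing more can be done
```

All three brown tablets are in the three empty wells, one in each, and I handed the job in at about 29 s of the 64 s allowed. I slid each one along with a narrow two-finger fork. The middle and left tablets went in two legs each to keep clear of the jar and pot.

**Last checks:**
- **Tablets:** all four, including the one already in its well, have their tops at about z = 0.023–0.024 m and lie level.
- **Bystanders:** the last pictures show the jar and pot standing as before, and the green look-alike untouched. The bottle and mug were out of view in the last pictures. The arm stayed over the board and well clear of where they stood.
- **Robot:** the gripper is about 0.2 m up and touching nothing. The highest force I read was about 3 N, at the ends of moves.

**What disagreed or went less smoothly:**
- **Fingertips:** at the opening I used, they ended about 5 mm behind the reported tool point, not 25 mm ahead as described. I set the working height from the cameras instead.
- **Camera offset:** the scene camera read about 2–3 mm farther in x than the wrist camera.
- **Wedging:** the second tablet briefly wedged, tilted, between the fork and the well's far rim at about 2.7 N. It dropped flat once I backed off. The third also stayed tilted until I backed off.

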